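Clip a sample tube into the bench mixer

TASK

Lay the long capped sample tube that lies on the bench across the mouth of the empty mixer's spring clip, about midway along, and then press it down with the fingertips, firmly but without forcing it, until it sits fully home and level in the clip and the sprung jaw has closed over it. Leave the pipette and the short thick tube lying where they are.

Things in the scene. Friction and masses are not known exactly. Their poses are not given: they have to be found in the camera images.
- tube: the sample tube to be clipped in: a straight milky-white plastic tube with a grey screw cap of the same diameter, 26 mm diameter, 160 mm long over all, 90 g, lying on the bench. Origin at the middle of its length, on its axis (13 mm above the bench as it lies). Its y axis runs along the tube, towards the cap end (the cap is the last 26 mm). It rolls freely.
- mixer: the empty bench mixer, fixed to the bench: a white box 150 mm (x) by 190 mm (y) with a grey deck 60 mm above the bench, and in the middle of the deck a metal fork clip for one tube lying along the mixer's y. Origin at the centre of its underside, z up, the jaw is on its -x side.
- clip_seat (a point): where the middle of the tube's axis lies when fully home: 79 mm above the bench, mid-length of the clip (then the tube rests on the clip's foot). Axes as the mixer's: y along the clip, x across. The clip is 70 mm long in y; the tube sticks out 45 mm at each end, over free deck, where fingers can straddle it (57 mm from its middle) while laying it down.
- clip_mouth (a point): where the middle of the tube's axis lies when the tube is laid on the mouth, between prong lip and rollers, where it stays by itself: at x = +6, z = +22 mm from the seat. From here about 10 N (8 to 14) down on its top at mid-length pushes it home (it drifts back to x = 0); there a 40 mm gap between the jaw's tines leaves room for closed fingertips.
- prong_lip (a point): top edge of the clip's fixed prong (+x side), at mid-length, 103 mm above the bench. The prong's inner face is 14 mm from the seat in x and rises to 10 mm above it, then flares out at 60 deg to this edge (22 mm from the seat in x); 70 mm long in y.
- jaw_roller (a point): on the sprung jaw (-x side), mid-length of the clip, on the line of its rollers: x = -9, z = +15 mm from the seat when closed. Two tines, 15 mm wide, at y = -35 to -20 and +20 to +35 mm, each with a roller of 4 mm radius reaching over the seated tube, and a lead-in above sloping out to x = -22, z = +30 mm. Moves with the jaw.
- jaw (a joint): the sprung jaw's angle (rad): 0 closed (its stop), up to 0.6 pushed open; it opens to about 0.2 as the tube goes by and springs back to about 0 over the seated tube.
- mixer_full: the other mixer, of the same kind, with a tube already in its clip: fixed to the bench, nothing to do there. Origin and axes as for the empty mixer; its tube's axis lies 79 mm above the bench.
- fat_tube: another tube, shorter and thicker: 116 mm long, 31 mm diameter, cap 34 mm, with a conical tip; lies on the bench along its own y, origin on its axis near mid-length. Not to be moved.
- pipette: a grey hand pipette, about 200 mm long, 24 mm thick, lying on the bench along its own y, origin near mid-length, 12 mm above the bench. Not to be moved.
Mind the look-alikes: they are no part of the job. Leave any black look-alike of the tube alone.

How it is judged:
By the outcome, as a careful person would: the job done as asked, in the order asked, and still so for the second after the job is handed in, with the robot touching nothing.
It also fails if it takes over 54 s, if anything falls off the work surface, if the arm or the gripper's body presses on something with over 40 N, if the wrist force passes 120 N, or if a joint passes its speed limit or range.

ROBOT

A 6-joint arm with a two-finger parallel gripper is mounted at the origin on the work surface. World frame = base frame: x ahead of the robot, y to its left, z up, the work surface at z = 0. Lengths are in m, angles in rad, forces in N, time in s.
With the tool pointing down it reaches from about 0.35 to 0.975 m from the base axis. Payload 4.9 kg.
Tool frame: the origin (TCP) lies between the finger pads; the fingertips stand 25 mm ahead of it and the grasp point (between the pads) lies 6 mm ahead of it; z points along the fingers, y is the line along which they close (so a half turn about z gives the same grasp; the last joint's range is limited). The gripper opens to 85 mm and grips with 20 to 120 N. Pads are 22 mm wide; open, the fingers measure 114 mm over their backs; the gripper's body (76 mm by 85 mm) begins 54 mm behind the grasp point. The pads swing forward as they close: fully open they stand 13 mm farther back than shut.
Start: joints at [-1.461, 0.053, 1.613, -0, 1.476, -0.119], TCP at [0.142, -0.609, 0.256] pointing down, gripper open.
Joint ranges: [-3.01, 3.01], [-1.01, 2.22], [0.06, 2.58], [-1.02, 4.17], [0.09, 2.62], [-3.14, 3.14]. Speed limits (rad/s): [2.57, 2.57, 3.14, 3.14, 3.14, 3.14].

INTERFACE

Orientations are given as a unit quaternion [w, x, y, z].
In Python, from plant import manip gives the robot as it stands.
- The arm moves only by the shell command python3 -m inch 'ROWS'. ROWS is JSON, a list of rows, each a list of 3 entries, a list of its own where there are three numbers: the shift along the tool's x, y, z in m, then the turn, a rotation vector about the tool's x, y, z in rad, then the opening, from 0 (shut) to 1 (fully open). A call has 1 to 8 rows; each row shifts and turns the commanded pose from where the row before left it, along the tool's axes as they then stand; what a row does not reach is not made up. A row lasts 1/10 s, in which the tool goes at most 50 mm and 8.59 degrees, less where a joint would pass 70% of its speed; a pose out of reach is approached as far as the arm can. A call with a gripper value outside its range is refused whole. The fingers move at their own pace and stop on an object; the grip force is fixed at half the most. Time passes only in rows, so rows that do not move let the fingers close. It gives the time, the measured TCP pose, the force, the opening and the grip force at its end, in the units of the state.
- manip.state(): the state, without advancing time (a new reading comes with each control period).
- manip.grab_frame(name): name is "scene" or "top" or "wrist"; returns (picture, depth): 420x560x3 uint8, red, green, blue; 420x560 float32, m along the optical axis (not along the pixel's ray), 0 where there is no reading.
- manip.camera_params(name): a dict with "camera_matrix" (3x3 intrinsics, pixels), "k1" (the pictures are not rectified: a ray, as slopes to the right and down, at radius r is drawn at 1 + k1 r^2 times it, then the intrinsics apply), "rvec" (rotation vector, rad) and "tvec" (3), from world to camera coordinates, as OpenCV has them. Camera axes: x right, y down, z forward; pixel columns grow to the right and rows downward; lengths in m; the calibration is good to about 2 mm. A picture is of the moment at which its call begins: read the wrist's pose just before it. camera_params takes no time and is no camera call; for the wrist camera it gives the pose at the moment of the call.
- manip.job_done(): hands the job in; it is judged then, once.
Trained networks look in the newest picture that a camera, given by its name, has taken for a name from the list of things; names that differ only in an ending like _2 or _b are one class to them, and where a whole thing is asked for, a point or a joint stands for the part that bears it (a point fixed in the world has none). Each returns a list of dicts, best first, with "score" (0 to 1); they miss things now and then, are a little off and sometimes report something else, mostly with a low value. They report only what shows in the picture. A call takes as long as a camera call. They do not tell look-alikes from the thing itself.
- manip.look_for(camera, label): "point" ([x, y, z] in m, in world coordinates, good to about 4 mm: the middle of the surface that is visible of it).
The state is a dict: "time": time; "joint_pos": joint angles; "joint_vel": joint speeds; "joint_efforts": joint torques, N m; "tool_pos": TCP position; "tool_rot": TCP orientation; "contact_force": force on the tool from outside, world axes, zero at the start; "ft_torque": the same for the moment, N m; "gripper_width": opening from 0.0 (shut) to 1.0 (fully open); "grasp_force": force on a finger pad.
Only numpy, scipy, OpenCV 4.12 (cv2) and the standard library are available. Lean on these libraries where they do the work, as an engineer would, in place of code of your own. Each camera call takes 0.05 s, during which the arm holds its last target. There are 200 camera calls.

## Working session

There is one attempt and no reset: what is moved stays moved. The work goes in short steps, Python scripts to look and compute and a shell command to move; the robot and the scene stay as the last step left them, time stands still between calls to the robot, and variables do not carry over. Pictures are saved under pics/ and viewed, at most 10 in all, crops included, and the job is handed in when it is done.

```bash
mkdir -p pics; ls; python3 - <<'E'
from plant import manip
import cv2, numpy as np
for c in ["top","scene"]:
    p,d=manip.grab_frame(c); cv2.imwrite(f"pics/{c}0.png",p[:,:,::-1]); np.save(f"pics/{c}0d.npy",d)
    for l in ["tube","mixer","clip_seat","prong_lip","jaw_roller","fat_tube","pipette"]:
        try: print(c,l,[(np.round(r["point"],3).tolist(),round(r["score"],2)) for r in manip.look_for(c,l)])
        except Exception as e: print(c,l,e)
print(manip.state())
E
```

```text
pics
top tube [([0.255, -0.243, 0.024], 0.83), ([0.561, -0.042, 0.022], 0.81), ([0.242, 0.255, 0.019], 0.7), ([0.338, -0.069, 0.025], 0.67)]
top mixer [([0.48, -0.297, 0.055], 0.63)]
top clip_seat [([0.473, -0.296, 0.062], 0.91), ([0.688, 0.054, 0.024], 0.75)]
top prong_lip [([0.473, -0.298, 0.06], 0.63)]
top jaw_roller [([0.468, -0.314, 0.097], 0.47)]
top fat_tube [([0.469, 0.019, 0.03], 0.73)]
top pipette [([0.687, 0.052, 0.026], 0.82)]
scene tube [([0.258, -0.243, 0.026], 0.84), ([0.35, -0.061, 0.025], 0.73), ([0.248, 0.259, 0.021], 0.61), ([0.572, -0.032, 0.021], 0.56)]
scene mixer [([0.505, -0.29, 0.057], 0.8), ([0.464, -0.311, 0.093], 0.33)]
scene clip_seat [([0.501, -0.293, 0.059], 0.68)]
scene prong_lip [([0.505, -0.292, 0.06], 0.93)]
scene jaw_roller [([0.464, -0.315, 0.093], 0.74)]
scene fat_tube [([0.509, 0.334, 0.058], 0.71), ([0.572, -0.031, 0.02], 0.67), ([0.693, 0.055, 0.024], 0.62), ([0.481, 0.022, 0.028], 0.58), ([0.504, -0.288, 0.059], 0.26)]
scene pipette [([0.694, 0.054, 0.026], 0.58)]
{'time': 0.8, 'joint_pos': array([-1.46099168e+00,  5.26790148e-02,  1.61288720e+00, -1.50173348e-05,
        1.47600499e+00, -1.19015479e-01]), 'joint_vel': array([ 0.00083919,  0.00118338, -0.00023576,  0.00110206,  0.00080502,
        0.0011703 ]), 'joint_efforts': array([-1.60181269e-03, -3.93645108e+01, -3.70440781e+01, -2.43353143e-04,
        4.20237848e-04, -6.38114159e-06]), 'tool_pos': array([ 0.14175339, -0.60869663,  0.25632425]), 'tool_rot': array([ 1.06938715e-05,  9.93462224e-01,  1.14161333e-01, -7.52429542e-06]), 'contact_force': array([ 0.06880024,  0.12593448, -0.49384393]), 'ft_torque': array([ 1.26284497e-02, -2.56730175e-05, -3.28397763e-02]), 'grasp_force': 0.0, 'gripper_width': 1.0010204752668925}
```

View pics/top0.png

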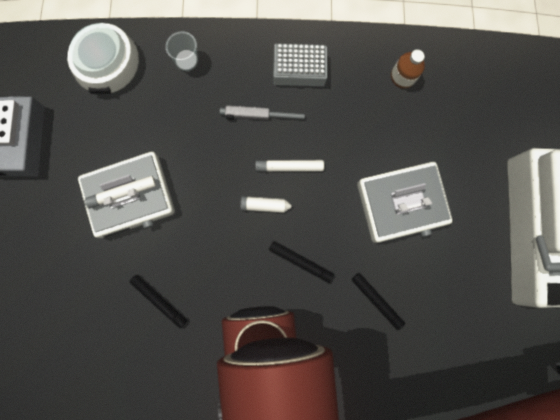

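View pics/scene0.png

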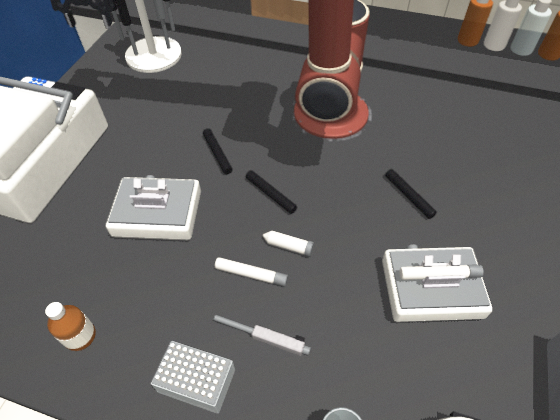

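The top view has the white tube at (290,166) with its cap on the left (+y), and the empty mixer at (405,202) with its tines on the robot side. The full mixer is at (125,195). The black look-alikes and the fat tube at (266,204) are clear of these. Next I fit the poses from depth.

```bash
cat > h.py <<'E'
import numpy as np, cv2
from plant import manip
def cloud(c,d,prm=None):
    P=prm or manip.camera_params(c); K=np.array(P["camera_matrix"],float)
    v,u=np.mgrid[0:d.shape[0],0:d.shape[1]]
    n=cv2.undistortPoints(np.stack([u,v],-1).reshape(-1,1,2).astype(float),K,np.array([P["k1"],0,0,0.]))[:,0]
    z=d.reshape(-1,1); X=np.hstack([n*z,z])
    R=cv2.Rodrigues(np.array(P["rvec"],float))[0]
    W=(X-np.array(P["tvec"]).reshape(3))@R
    W[z[:,0]<=0]=np.nan
    return W
def near(W,c,r): return W[np.linalg.norm(W[:,:2]-c,axis=1)<r]
def line(Q):
    m=np.median(Q,0); 
    _,_,V=np.linalg.svd(Q-Q.mean(0),full_matrices=False); return m,V[0]
E
python3 - <<'E'
from h import *
for c in ["top","scene"]:
    W=cloud(c,np.load(f"pics/{c}0d.npy"))
    B=near(W,[.63,-.15],.06); print(c,"bench z",np.nanmedian(B[:,2]))
    Q=near(W,[.565,-.037],.1); Q=Q[(Q[:,2]>.012)&(Q[:,2]<.04)]
    r=cv2.minAreaRect(Q[:,:2].astype(np.float32)); print("tube",len(Q),r, Q[:,2].max())
    Q=near(W,[.48,-.297],.14); D=Q[(Q[:,2]>.05)&(Q[:,2]<.07)]
    r=cv2.minAreaRect(D[:,:2].astype(np.float32)); print("mixer",len(D),r,np.median(D[:,2]))
    T=Q[Q[:,2]>.085]; print("high",len(T),T.mean(0),T[:,2].max(), cv2.minAreaRect(T[:,:2].astype(np.float32)))
E
```

```text
top bench z 0.00019820838318161416
tube 854 ((0.5214932560920715, -0.04313662648200989), (0.11003625392913818, 0.15805649757385254), 3.8258554935455322) 0.033100281704358345
mixer 4543 ((0.47649481892585754, -0.30839547514915466), (0.1565908044576645, 0.18992476165294647), 14.32886791229248) 0.06000648938668412
high 305 [ 0.48533549 -0.30501668  0.0989763 ] 0.11164332825330635 ((0.48142552375793457, -0.30647173523902893), (0.04814442992210388, 0.0716090053319931), 14.54173755645752)
scene bench z -0.0007614350786037329
tube 1031 ((0.5228316783905029, -0.037856459617614746), (0.1123032420873642, 0.1608707457780838), 1.7118322849273682) 0.03374845136025191
mixer 3428 ((0.4822489321231842, -0.30469632148742676), (0.14907121658325195, 0.18798501789569855), 14.724960327148438) 0.05886030673985386
high 291 [ 0.48390196 -0.30392123  0.0977064 ] 0.1103654113414225 ((0.4824608266353607, -0.3049752712249756), (0.0513923205435276, 0.07158534973859787), 15.1704683303833)
```

```bash
cat >> h.py <<'E'
from scipy.spatial.transform import Rotation as Ro
def go(p,yaw):
    "print the shift in tool axes (now) and turn about tool z to reach TCP p with tool x at yaw (deg), tool down"
    s=manip.state(); q=s["tool_rot"]; R=Ro.from_quat([q[1],q[2],q[3],q[0]])
    T=Ro.from_euler("z",yaw,degrees=True)*Ro.from_euler("x",180,degrees=True)
    print("t",round(s["time"],2),"at",np.round(s["tool_pos"],4),"F",np.round(s["contact_force"],1),"w",round(s["gripper_width"],3),"g",round(s["grasp_force"],1))
    print(" shift",np.round(R.inv().apply(np.array(p)-s["tool_pos"]),4),"turn",np.round((R.inv()*T).as_rotvec(),4))
    print(" after-turn shift",np.round(T.inv().apply(np.array(p)-s["tool_pos"]),4))
def tubefit(W,c,r=.1,zlo=.012,zhi=.04,xlo=.53):
    Q=near(W,c,r); Q=Q[(Q[:,2]>zlo)&(Q[:,2]<zhi)&(Q[:,0]>xlo)]
    top=np.percentile(Q[:,2],98); H=Q[Q[:,2]>zhi*0+top-.004]
    m,v=line(H[:,:2]); v=v*np.sign(v[1]); a=(Q[:,:2]-m)@v; lo,hi=np.percentile(a,[.5,99.5])
    return m+v*(lo+hi)/2, np.degrees(np.arctan2(-v[0],v[1])), hi-lo, top, len(H)
E
python3 - <<'E'
from h import *
for c in ["top","scene"]:
    W=cloud(c,np.load(f"pics/{c}0d.npy"))
    print(c,tubefit(W,[.565,-.04]))
go([.565,-.097,.256],91)
E
```

```text
top (array([ 0.56329708, -0.04026773]), np.float64(1.8651295946700395), np.float64(0.1569819217622488), np.float64(0.02904979387034209), 233)
scene (array([ 0.5657139, -0.035472 ]), np.float64(1.9253145018269657), np.float64(0.1581364686522279), np.float64(0.02720777557180497), 365)
t 0.8 at [ 0.1418 -0.6087  0.2563] F [ 0.1  0.1 -0.5] w 1.001 g 0.0
 shift [ 5.283e-01 -4.024e-01  3.000e-04] turn [ 0.      0.     -1.3594]
 after-turn shift [5.042e-01 4.321e-01 3.000e-04]
```

```bash
python3 -m inch '[[[0.039,-0.03,0],[0,0,0],1],[[0.039,-0.03,0],[0,0,0],1],[[0.039,-0.03,0],[0,0,0],1],[[0.039,-0.03,0],[0,0,0],1],[[0.039,-0.03,0],[0,0,0],1],[[0.039,-0.03,0],[0,0,0],1],[[0.039,-0.03,0],[0,0,0],1],[[0,0,0],[0,0,0],1]]'
python3 - <<'E'
from h import *
P=manip.camera_params("wrist"); p,d=manip.grab_frame("wrist"); cv2.imwrite("pics/w1.png",p[:,:,::-1])
W=cloud("wrist",d,P); np.save("pics/w1c.npy",W)
Q=near(W,[.482,-.305],.14); D=Q[(Q[:,2]>.05)&(Q[:,2]<.07)]
print(len(D),cv2.minAreaRect(D[:,:2].astype(np.float32)),np.median(D[:,2]))
T=Q[Q[:,2]>.085]; print(len(T))
if len(T)>20: print(T.mean(0),T[:,2].max(),cv2.minAreaRect(T[:,:2].astype(np.float32)))
go([.5665,-.095,.256],91.9)
E
```

```text
time: 1.6
tool_pos: [0.3628, -0.3383, 0.2565]
tool_rot: [-0.0, 0.993, 0.118, 0.001]
contact_force: [-1.0, -0.4, 0.1]
gripper_width: 1.0
grasp_force: 0.0
25077 ((0.47374388575553894, -0.30793070793151855), (0.13313062489032745, 0.18924927711486816), 14.296754837036133) 0.06207911745816863
47729
[ 0.38053556 -0.33103132  0.29635322] 0.3352915869778234 ((0.430350124835968, -0.320031076669693), (0.15868660807609558, 0.15015114843845367), 15.016979217529297)
t 1.65 at [ 0.3614 -0.3403  0.2566] F [-0.2  0.6  0.1] w 1.001 g 0.0
 shift [ 0.2563 -0.1911  0.0005] turn [ 7.0000e-04  2.0000e-04 -1.3701e+00]
 after-turn shift [0.2384 0.2131 0.0006]
```

View pics/w1.png

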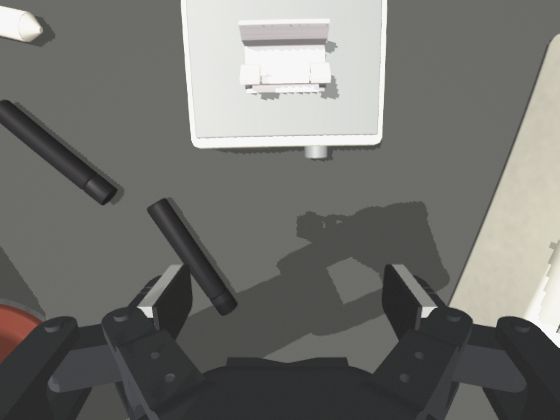

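The wrist view shows the clip well: prong plate at rows 20–40 (columns 240–328), and tines at (250,75) and (320,73). I'll fit those from this cloud.

```bash
python3 - <<'E'
from h import *
W=np.load("pics/w1c.npy").reshape(420,560,3)[:150,150:420].reshape(-1,3)
Q=near(W,[.482,-.305],.14)
D=Q[(Q[:,2]>.05)&(Q[:,2]<.07)]; print("deck z",np.median(D[:,2]))
T=Q[(Q[:,2]>.07)&(Q[:,2]<.13)]
for yaw in (14.3,14.7):
    a=np.radians(yaw); ex=np.array([np.cos(a),np.sin(a)]); ey=np.array([-np.sin(a),np.cos(a)])
    L=np.c_[(T[:,:2]-[.482,-.305])@ex,(T[:,:2]-[.482,-.305])@ey,T[:,2]]
    for n,m in (("prong",(L[:,0]>8)&(L[:,0]>.008)&(L[:,2]>.09)),("prong",(L[:,0]>.008)&(L[:,2]>.085)),("jaw",(L[:,0]<0)&(L[:,2]>.085))):
        if m.sum()>5: print(yaw,n,m.sum(),np.round(np.percentile(L[m],[1,50,99],axis=0)*1e3,1).tolist())
    P=L[(L[:,0]>.008)&(L[:,2]>.098)]; print("lip slope deg",np.degrees(np.polyfit(P[:,1],P[:,0],1)[0]))
    Dl=np.c_[(D[:,:2]-[.482,-.305])@ex,(D[:,:2]-[.482,-.305])@ey]; print("deck",np.round(np.percentile(Dl,[.2,99.8],axis=0)*1e3,1).tolist())
E
python3 -m inch '[[[0.04,-0.03,0],[0,0,-0.137],1],[[0.043,-0.024,0],[0,0,-0.137],1],[[0.046,-0.018,0],[0,0,-0.137],1],[[0.048,-0.011,0],[0,0,-0.137],1],[[0.049,-0.004,0],[0,0,-0.137],1],[[0,0,0],[0,0,-0.137],1],[[0,0,0],[0,0,-0.137],1],[[0,0,0],[0,0,-0.137],1]]'
python3 -c "
from h import *
go([.5665,-.095,.256],91.9)"
```

```text
deck z 0.06207911745816863
14.3 prong 1884 [[13.5, -35.2, 85.6], [18.4, -0.8, 99.5], [24.9, 33.2, 105.8]]
14.3 jaw 854 [[-22.7, -36.3, 88.9], [-15.0, 18.4, 106.7], [-5.9, 33.2, 112.5]]
lip slope deg -0.41447833711714266
deck [[-74.0, -94.1], [54.2, 92.0]]
14.7 prong 1884 [[13.6, -35.3, 85.6], [18.4, -1.0, 99.5], [24.9, 33.1, 105.8]]
14.7 jaw 854 [[-22.7, -36.2, 88.9], [-15.2, 18.5, 106.7], [-5.9, 33.4, 112.5]]
lip slope deg -0.018920776593453814
deck [[-73.8, -94.0], [54.7, 92.0]]
time: 2.45
tool_pos: [0.5195, -0.1545, 0.2561]
tool_rot: [0.0, 0.787, 0.617, -0.0]
contact_force: [0.3, 0.1, -0.1]
gripper_width: 1.003
grasp_force: 0.0
t 2.45 at [ 0.5195 -0.1545  0.2561] F [ 0.3  0.1 -0.1] w 1.003 g 0.0
 shift [0.069  0.0314 0.0001] turn [-0.0004  0.0005 -0.2741]
 after-turn shift [0.058  0.0489 0.0001]
```

```bash
python3 -m inch '[[[0.034,0.016,0.02],[0,0,0],1],[[0.035,0.0154,0.02],[0,0,0],1],[[0,0,0.02],[0,0,-0.137],1],[[0,0,0.02],[0,0,-0.137],1],[[0,0,0],[0,0,0],1]]'
python3 - <<'E'
from h import *
P=manip.camera_params("wrist"); p,d=manip.grab_frame("wrist"); cv2.imwrite("pics/w2.png",p[:,:,::-1])
W=cloud("wrist",d,P); print(tubefit(W,[.565,-.04]))
B=near(W,[.63,-.1],.03); print(np.nanmedian(B[:,2]))
go([.5665,-.095,.029],91.9)
E
```

```text
time: 2.95
tool_pos: [0.5647, -0.0949, 0.1725]
tool_rot: [-0.003, 0.698, 0.716, -0.002]
contact_force: [-0.3, 0.8, -0.6]
gripper_width: 1.004
grasp_force: 0.0
(array([ 0.56545325, -0.03676064]), np.float64(1.6390557694393906), np.float64(0.15660515444005574), np.float64(0.02873416117502013), 4037)
0.21432081084330434
t 3.0 at [ 0.5657 -0.0952  0.1746] F [ 0.4 -0.3  0. ] w 1.001 g 0.0
 shift [1.000e-04 1.400e-03 1.456e-01] turn [-0.0036 -0.0009 -0.0093]
 after-turn shift [0.0002 0.0008 0.1456]
```

View pics/w2.png

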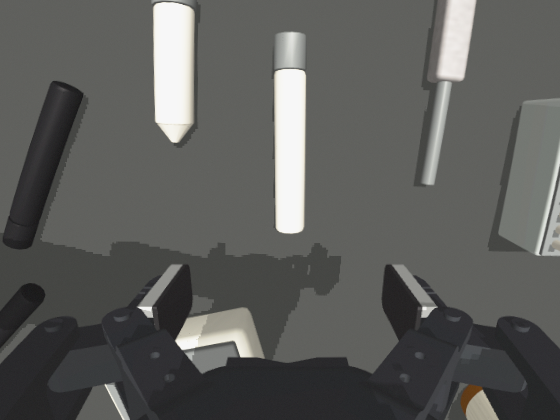

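The wrist view shows the tube at columns 275–305 with its cap at the far end, centred between the fingers. The depth fit agrees: (0.565, -0.037), yaw 1.7°. Descending.

```bash
python3 -m inch '[[[0.001,0.001,0.048],[-0.004,0,-0.008],1],[[0,0,0.048],[0,0,0],1],[[0,0,0.03],[0,0,0],1],[[0,0,0.0195],[0,0,0],1],[[0,0,0],[0,0,0],1]]'
python3 -c "
from h import *
go([.5667,-.094,.029],91.75)"
```

```text
time: 3.5
tool_pos: [0.5664, -0.0938, 0.0287]
tool_rot: [-0.001, 0.696, 0.718, 0.0]
contact_force: [0.2, 1.0, 0.2]
gripper_width: 1.001
grasp_force: 0.0
t 3.5 at [ 0.5664 -0.0938  0.0287] F [0.2 1.  0.2] w 1.001 g 0.0
 shift [-0.0002  0.0003 -0.0003] turn [-0.0005 -0.0014  0.0017]
 after-turn shift [-0.0002  0.0003 -0.0003]
```

```bash
python3 -m inch '[[[0,0,0],[0,0,0],0],[[0,0,0],[0,0,0],0],[[0,0,0],[0,0,0],0],[[0,0,0],[0,0,0],0],[[0,0,0],[0,0,0],0],[[0,0,0],[0,0,0],0],[[0,0,0],[0,0,0],0],[[0,0,0],[0,0,0],0]]'
```

```text
time: 4.3
tool_pos: [0.5692, -0.0936, 0.0325]
tool_rot: [0.002, 0.694, 0.72, 0.002]
contact_force: [-0.8, 0.5, 6.4]
gripper_width: 0.279
grasp_force: 58.9
```

```bash
python3 -m inch '[[[0,0,-0.02],[0,0,0],0],[[0,0,-0.04],[0,0,0],0],[[0,0,-0.04],[0,0,0],0],[[0,0,-0.04],[0,0,0],0],[[0,0,-0.03],[0,0,0],0],[[0,0,0],[0,0,0],0]]'
python3 - <<'E'
from h import *
s=manip.state(); P=manip.camera_params("wrist"); p,d=manip.grab_frame("wrist"); cv2.imwrite("pics/w3.png",p[:,:,::-1])
W=cloud("wrist",d,P); np.save("pics/w3c.npy",W)
go([.5667,-.094,.2],91.75)
E
```

```text
time: 4.9
tool_pos: [0.5702, -0.094, 0.207]
tool_rot: [0.006, 0.694, 0.72, 0.004]
contact_force: [0.6, -0.6, -0.7]
gripper_width: 0.275
grasp_force: 59.0
t 4.95 at [ 0.5687 -0.0936  0.2037] F [ 0.5  0.6 -1.4] w 0.279 g 59.0
 shift [-0.0003 -0.0021  0.0037] turn [0.0093 0.0019 0.0055]
 after-turn shift [-0.0004 -0.002   0.0037]
```

View pics/w3.png

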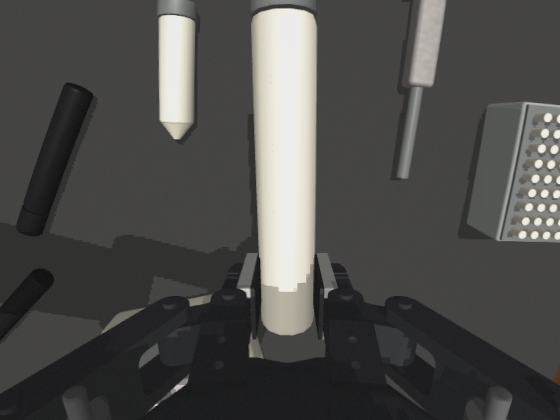

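The tube is held near its open end (pads around row 290) and points straight ahead. Next I fit its axis in the tool frame.

```bash
cat >> h.py <<'E'
def toolpts(W,s):
    q=s["tool_rot"]; return Ro.from_quat([q[1],q[2],q[3],q[0]]).inv().apply(W-s["tool_pos"])
E
python3 - <<'E'
from h import *
s=manip.state()
L=toolpts(np.load("pics/w3c.npy"),s)
m=(abs(L[:,1])<.018)&(L[:,0]>.013)&(L[:,0]<.15)&(L[:,2]>-.03)&(L[:,2]<.06); L=L[m]
print(len(L),np.percentile(L[:,0],[0.5,99.5]))
for x in np.arange(.02,.13,.02):
    S=L[abs(L[:,0]-x)<.004]
    if len(S)<30: continue
    # circle fit R=13
    from scipy.optimize import least_squares
    r=least_squares(lambda c:np.hypot(S[:,1]-c[0],S[:,2]-c[1])-.013,[0,.016],loss="soft_l1",f_scale=.001)
    print(round(x,3),len(S),np.round(r.x*1e3,2), np.round(np.percentile(S[:,2],2)*1e3,1))
E
```

```text
16180 [0.01334845 0.1118125 ]
0.02 1004 [ 2.43 14.68] 0.9
0.04 1155 [ 2.16 14.72] 0.9
0.06 1292 [ 1.94 14.81] 1.0
0.08 1409 [ 1.78 14.86] 1.0
0.1 1570 [ 1.56 14.93] 1.0
```

```bash
python3 -c "
from h import *
go([.5033,-.3593,.18],104.7)"
```

```text
t 4.95 at [ 0.5687 -0.0936  0.2037] F [ 0.5  0.6 -1.4] w 0.279 g 59.0
 shift [-0.2631 -0.0752  0.0235] turn [ 0.009   0.0029 -0.2205]
 after-turn shift [-0.2404 -0.1307  0.0237]
```

```bash
python3 -m inch '[[[-0.044,-0.0125,0],[0,0,0],0],[[-0.044,-0.0125,0],[0,0,0],0],[[-0.044,-0.0125,0],[0,0,0],0],[[-0.044,-0.0125,0],[0,0,0],0],[[-0.044,-0.0125,0.01],[0,0,0],0],[[-0.043,-0.0125,0.013],[0,0,0],0],[[0,0,0],[0.009,0.003,-0.11],0],[[0,0,0],[0,0,-0.11],0]]'
python3 -m inch '[[[0,0,0],[0,0,0],0],[[0,0,0],[0,0,0],0]]' >/dev/null
cat >> h.py <<'E'
def mix(W):
    a=np.radians(14.7); o=W-np.array([.483,-.3057,.079]); return np.c_[o[:,0]*np.cos(a)+o[:,1]*np.sin(a),-o[:,0]*np.sin(a)+o[:,1]*np.cos(a),o[:,2]]*1e3
E
python3 - <<'E'
from h import *
from scipy.optimize import least_squares
go([.5033,-.3593,.18],104.7)
for c in ["top","scene","wrist"]:
    s=manip.state();P=manip.camera_params(c); p,d=manip.grab_frame(c); cv2.imwrite(f"pics/{c}4.png",p[:,:,::-1])
    W=cloud(c,d,P); np.save(f"pics/{c}4c.npy",W); M=mix(W)
    z=s["tool_pos"][2]; zt=(z-.016-.079)*1e3
    S=M[(abs(M[:,0]-6)<22)&(M[:,1]>-30)&(M[:,1]<95)&(abs(M[:,2]-zt)<18)]
    f=lambda v:np.hypot(S[:,0]-v[0]-v[1]*S[:,1],S[:,2]-v[2]-v[3]*S[:,1])-13
    r=least_squares(f,[6,0,zt,0],loss="soft_l1",f_scale=1)
    print(c,len(S),"x0",r.x[0].round(2),"slope",r.x[1].round(4),"z0",r.x[2].round(2),r.x[3].round(4),"yend",np.percentile(S[:,1],[99,99.7]).round(1))
E
```

```text
time: 5.75
tool_pos: [0.4999, -0.3591, 0.1734]
tool_rot: [-0.006, 0.61, 0.792, -0.0]
contact_force: [-0.2, 0.3, -0.6]
gripper_width: 0.281
grasp_force: 59.0
t 5.95 at [ 0.5013 -0.358   0.1755] F [-0.7 -0.9 -1. ] w 0.281 g 59.0
 shift [-0.0017  0.0016 -0.0045] turn [-0.0061 -0.0061 -0.0027]
 after-turn shift [-0.0017  0.0016 -0.0045]
top 573 x0 3.13 slope -0.0108 z0 76.83 0.0056 yend [79.8 80.1]
scene 664 x0 4.39 slope -0.0092 z0 76.54 0.0023 yend [82.  82.4]
wrist 14514 x0 5.46 slope -0.0094 z0 79.74 0.001 yend [56.1 57.2]
```

```bash
python3 -m inch '[[[0,0.0005,0.02],[0,0,0.01],0],[[0,0,0.02],[0,0,0],0],[[0,0,0.005],[0,0,0],0],[[0,0,0],[0,0,0],0]]'
python3 -m inch '[[[0,0,0.003],[0,0,0],0],[[0,0,0],[0,0,0],0]]'
python3 -m inch '[[[0,0,0.003],[0,0,0],0],[[0,0,0],[0,0,0],0]]'
```

```text
time: 6.5
tool_pos: [0.5018, -0.3578, 0.1314]
tool_rot: [-0.004, 0.615, 0.789, -0.001]
contact_force: [-0.1, 0.5, -0.9]
gripper_width: 0.277
grasp_force: 59.0
time: 6.7
tool_pos: [0.5027, -0.3589, 0.1305]
tool_rot: [-0.002, 0.615, 0.789, -0.001]
contact_force: [0.1, 1.0, -1.5]
gripper_width: 0.276
grasp_force: 59.0
time: 6.9
tool_pos: [0.5023, -0.3586, 0.1267]
tool_rot: [-0.003, 0.615, 0.788, -0.001]
contact_force: [-0.8, 0.8, -0.2]
gripper_width: 0.277
grasp_force: 59.0
```

```bash
cat >> h.py <<'E'
from scipy.optimize import least_squares
def tub(c,name,z0,ylo=-30,yhi=95,tag=True):
    P=manip.camera_params(c); p,d=manip.grab_frame(c); cv2.imwrite(f"pics/{name}_{c}.png",p[:,:,::-1])
    M=mix(cloud(c,d,P)); np.save(f"pics/{name}_{c}.npy",M)
    S=M[(abs(M[:,0]-4)<20)&(M[:,1]>ylo)&(M[:,1]<yhi)&(abs(M[:,2]-z0)<18)&((abs(M[:,1])>38)|(abs(M[:,1])<17))&(M[:,2]>z0)]
    f=lambda v:np.hypot(S[:,0]-v[0]-v[1]*S[:,1],S[:,2]-v[2]-v[3]*S[:,1])-13
    r=least_squares(f,[4,0,z0,0],loss="soft_l1",f_scale=1)
    print(c,len(S),"x0",r.x[0].round(2),"slope",r.x[1].round(4),"z0",r.x[2].round(2),r.x[3].round(4),"yrange",np.percentile(S[:,1],[.3,99.7]).round(1))
E
python3 -c "
from h import *
for c in ['top','scene']: tub(c,'m5',27)
go([.5033,-.3593,.12],104.7)"
```

```text
top 381 x0 4.44 slope -0.0069 z0 28.19 -0.0074 yrange [-16.2  79. ]
scene 379 x0 5.69 slope 0.0017 z0 26.95 -0.0032 yrange [-16.9  81.7]
t 7.0 at [ 0.5022 -0.3586  0.1267] F [ 0.7 -0.5 -1.2] w 0.276 g 59.0
 shift [-0.001   0.0009  0.0067] turn [-0.0044 -0.0033 -0.0106]
 after-turn shift [-0.001   0.0008  0.0067]
```

```bash
for i in 1; do python3 -m inch '[[[0,0,0.003],[0,0,0],0],[[0,0,0],[0,0,0],0]]'; python3 -m inch '[[[0,0,0.0015],[0,0,0],0],[[0,0,0],[0,0,0],0]]'; done
```

```text
time: 7.2
tool_pos: [0.502, -0.3584, 0.123]
tool_rot: [-0.003, 0.615, 0.789, -0.001]
contact_force: [-0.4, -0.8, -0.5]
gripper_width: 0.278
grasp_force: 59.0
time: 7.4
tool_pos: [0.5017, -0.3587, 0.122]
tool_rot: [-0.003, 0.615, 0.789, -0.001]
contact_force: [-3.4, -1.0, 0.5]
gripper_width: 0.28
grasp_force: 59.3
```

```bash
python3 -m inch '[[[0,-0.0007,0.001],[0,0,0],0],[[0,0,0],[0,0,0],0],[[0,0,0],[0,0,0],0]]'
python3 -c "
from h import *
for c in ['top','scene']: tub(c,'m6',22)
go([.5033,-.3593,.12],104.7)"
```

```text
time: 7.7
tool_pos: [0.5012, -0.359, 0.1211]
tool_rot: [-0.003, 0.615, 0.789, -0.001]
contact_force: [-4.1, -0.9, 0.9]
gripper_width: 0.277
grasp_force: 59.3
top 402 x0 4.13 slope -0.0228 z0 23.11 0.0042 yrange [-16.6  79. ]
scene 377 x0 4.8 slope -0.0069 z0 21.97 -0.0009 yrange [-16.4  81.1]
t 7.8 at [ 0.5013 -0.359   0.1211] F [-3.9 -1.5  1.9] w 0.275 g 59.4
 shift [-0.0008  0.0019  0.0011] turn [-0.0051 -0.0032 -0.0105]
 after-turn shift [-0.0008  0.0019  0.0011]
```

```bash
python3 -m inch '[[[0,-0.001,0],[0,0,0],0],[[0,0,0],[0,0,0],0],[[0,0,0],[0,0,0],0]]'
python3 -m inch '[[[0,0,0.0005],[0,0,0],0],[[0,0,0],[0,0,0],0]]'
```

```text
time: 8.1
tool_pos: [0.5008, -0.3587, 0.1209]
tool_rot: [-0.003, 0.615, 0.788, -0.0]
contact_force: [-1.3, -0.3, -0.1]
gripper_width: 0.28
grasp_force: 59.1
time: 8.3
tool_pos: [0.5008, -0.3588, 0.1207]
tool_rot: [-0.003, 0.615, 0.789, -0.0]
contact_force: [-0.5, 0.5, 1.3]
gripper_width: 0.278
grasp_force: 59.3
```

```bash
python3 -m inch '[[[0,0,0.0005],[0,0,0],0],[[0,0,0],[0,0,0],0.3],[[0,0,0],[0,0,0],0.35],[[0,0,0],[0,0,0],0.4],[[0,0,0],[0,0,0],0.5],[[0,0,0],[0,0,0],0.6]]'
python3 -c "
from h import *
for c in ['top','scene']: tub(c,'m7',22)
for c in ['top','scene']: tub(c,'m7',22)"
```

```text
time: 8.9
tool_pos: [0.5005, -0.3589, 0.1198]
tool_rot: [-0.003, 0.615, 0.789, -0.001]
contact_force: [-0.8, -0.2, 0.3]
gripper_width: 0.601
grasp_force: 0.0
top 406 x0 3.93 slope -0.0198 z0 22.18 0.0026 yrange [-16.5  79.6]
scene 372 x0 4.43 slope -0.0001 z0 20.86 0.0014 yrange [-16.7  81.8]
top 408 x0 4.08 slope -0.0242 z0 22.37 -0.0055 yrange [-15.8  79.7]
scene 366 x0 4.27 slope 0.0032 z0 21.25 -0.0089 yrange [-16.1  81.4]
```

```bash
python3 -m inch '[[[0,0,-0.015],[0,0,0],0.7],[[0,0,-0.035],[0,0,0],0.8],[[0,0,-0.04],[0,0,0],0.8],[[0.028,0,0],[0,0,0],0],[[0.028,0,0],[0,0,0],0],[[0,0,0],[0,0,0],0],[[0,0,0],[0,0,0],0],[[0,0,0],[0,0,0],0]]'
python3 - <<'E'
from h import *
for c in ['top','scene']: tub(c,'m8',22,-90,95)
s=manip.state(); print("tcp mix",mix(s["tool_pos"][None]).round(1))
go([.483,-.3057,.17],104.7)
P=manip.camera_params('wrist'); p,d=manip.grab_frame('wrist')
q,_=manip.grab_frame('scene'); q=cv2.resize(q[150:270,80:240],(560,420),interpolation=cv2.INTER_CUBIC)
cv2.imwrite('pics/m8.png',np.hstack([cv2.resize(p,(400,300)),cv2.resize(q,(400,300))])[:,:,::-1])
E
```

```text
time: 9.9
tool_pos: [0.4876, -0.3054, 0.2108]
tool_rot: [-0.002, 0.615, 0.788, -0.001]
contact_force: [-0.4, 0.0, 0.2]
gripper_width: 0.001
grasp_force: 0.0
top 243 x0 5.88 slope -0.0501 z0 21.86 0.009 yrange [ 2.7 79.8]
scene 541 x0 4.21 slope 0.0012 z0 21.0 0.0013 yrange [-78.4  81.4]
tcp mix [[  4.4  -1.  131.4]]
t 10.0 at [ 0.4875 -0.3056  0.2104] F [ 0.2 -0.4 -1.2] w 0.0 g 0.0
 shift [ 0.0008 -0.0042  0.0404] turn [-0.0044 -0.0033 -0.0112]
 after-turn shift [ 0.001  -0.0044  0.0404]
```

View pics/m8.png

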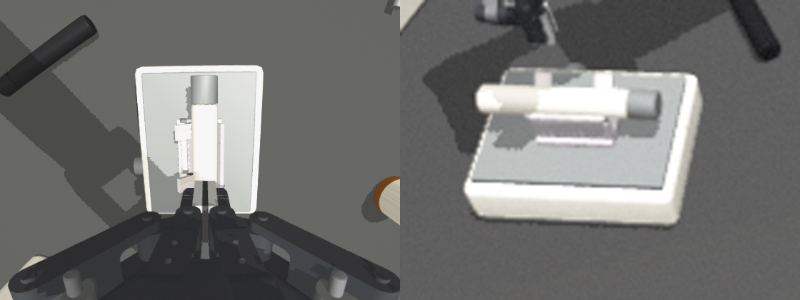

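The tube lies level across the mouth, centred on the clip. In the left half the tines are beside it at (183,150), and the fingers are closed. I'll go down with the tip at mixer x≈0.

```bash
python3 -m inch '[[[0.001,-0.004,0.03],[-0.004,-0.003,-0.011],0],[[0,0,0.02],[0,0,0],0],[[0,0,0.008],[0,0,0],0],[[0,0,0],[0,0,0],0]]'
python3 -m inch '[[[0,0,0.004],[0,0,0],0],[[0,0,0],[0,0,0],0]]'
python3 -m inch '[[[0,0,0.003],[0,0,0],0],[[0,0,0],[0,0,0],0]]'
```

```text
time: 10.5
tool_pos: [0.4824, -0.3044, 0.1506]
tool_rot: [-0.002, 0.611, 0.792, 0.0]
contact_force: [0.4, 0.8, -0.1]
gripper_width: -0.0
grasp_force: 0.0
time: 10.7
tool_pos: [0.4836, -0.3052, 0.1491]
tool_rot: [0.0, 0.611, 0.792, -0.0]
contact_force: [-1.1, 0.1, 0.2]
gripper_width: 0.002
grasp_force: 0.0
time: 10.9
tool_pos: [0.4832, -0.3048, 0.1455]
tool_rot: [-0.0, 0.611, 0.792, -0.0]
contact_force: [-0.7, -0.2, 1.1]
gripper_width: -0.007
grasp_force: 0.0
```

```bash
python3 -m inch '[[[0,0,0.003],[0,0,0],0],[[0,0,0],[0,0,0],0]]'
python3 -m inch '[[[0,0,0.003],[0,0,0],0],[[0,0,0],[0,0,0],0]]'
python3 -m inch '[[[0,0,0.002],[0,0,0],0],[[0,0,0],[0,0,0],0]]'
```

```text
time: 11.1
tool_pos: [0.4829, -0.3046, 0.1419]
tool_rot: [-0.001, 0.611, 0.792, -0.0]
contact_force: [-0.8, -0.1, -0.4]
gripper_width: 0.002
grasp_force: 0.0
time: 11.3
tool_pos: [0.4832, -0.3049, 0.1393]
tool_rot: [-0.0, 0.611, 0.792, -0.0]
contact_force: [-0.5, 0.2, 0.6]
gripper_width: 0.002
grasp_force: 0.1
time: 11.5
tool_pos: [0.4836, -0.305, 0.1389]
tool_rot: [0.0, 0.611, 0.792, 0.0]
contact_force: [-1.3, 1.1, 7.0]
gripper_width: 0.004
grasp_force: 3.6
```

```bash
python3 -m inch '[[[0,0,0.002],[0,0,0],0],[[0,0,0],[0,0,0],0]]'
python3 -m inch '[[[0,0,0.002],[0,0,0],0],[[0,0,0],[0,0,0],0]]'
python3 -m inch '[[[0,0,0.002],[0,0,0],0],[[0,0,0],[0,0,0],0]]'
```

```text
time: 11.7
tool_pos: [0.4839, -0.3053, 0.1378]
tool_rot: [0.001, 0.611, 0.792, -0.0]
contact_force: [-2.5, 3.0, 9.9]
gripper_width: 0.002
grasp_force: 4.9
time: 11.9
tool_pos: [0.4841, -0.3057, 0.1363]
tool_rot: [0.001, 0.611, 0.792, -0.0]
contact_force: [-1.8, 1.9, 11.2]
gripper_width: -0.001
grasp_force: 5.5
time: 12.1
tool_pos: [0.4843, -0.306, 0.1345]
tool_rot: [0.002, 0.611, 0.792, -0.0]
contact_force: [-2.5, 1.0, 11.0]
gripper_width: -0.002
grasp_force: 5.6
```

```bash
python3 -m inch '[[[0,0,0.002],[0,0,0],0],[[0,0,0.002],[0,0,0],0],[[0,0,0],[0,0,0],0]]'
python3 -m inch '[[[0,0,0.002],[0,0,0],0],[[0,0,0.002],[0,0,0],0],[[0,0,0],[0,0,0],0]]'
python3 -c "
from h import *
for c in ['scene']: tub(c,'m9',12,-90,95)"
```

```text
time: 12.4
tool_pos: [0.4841, -0.306, 0.1291]
tool_rot: [0.002, 0.611, 0.792, -0.0]
contact_force: [1.5, -1.3, 3.4]
gripper_width: -0.002
grasp_force: 1.7
time: 12.7
tool_pos: [0.4822, -0.3039, 0.1216]
tool_rot: [-0.002, 0.611, 0.792, 0.0]
contact_force: [-0.3, -0.3, 0.1]
gripper_width: -0.001
grasp_force: 0.0
scene 115 x0 10.01 slope 0.0378 z0 15.36 -0.1444 yrange [-75.9  80.9]
```

```bash
python3 -m inch '[[[0,0,0.002],[0,0,0],0],[[0,0,0],[0,0,0],0]]'
python3 -m inch '[[[0,0,0.0015],[0,0,0],0],[[0,0,0],[0,0,0],0]]'
python3 -c "
from h import *
for c in ['scene']: tub(c,'m10',0,-90,95)"
```

```text
time: 12.95
tool_pos: [0.4827, -0.3044, 0.1204]
tool_rot: [-0.001, 0.611, 0.792, 0.0]
contact_force: [0.0, 0.5, -0.5]
gripper_width: -0.004
grasp_force: 0.0
time: 13.15
tool_pos: [0.4829, -0.3046, 0.1194]
tool_rot: [-0.001, 0.611, 0.792, -0.0]
contact_force: [0.5, -0.6, 0.4]
gripper_width: 0.0
grasp_force: 0.0
scene 470 x0 0.14 slope -0.0004 z0 -1.28 0.0014 yrange [-78.5  80.9]
```

```bash
python3 -m inch '[[[0,0,0.002],[0,0,0],0],[[0,0,0],[0,0,0],0]]'
python3 -m inch '[[[0,0,0.0015],[0,0,0],0],[[0,0,0],[0,0,0],0]]'
```

```text
time: 13.4
tool_pos: [0.4829, -0.3047, 0.1175]
tool_rot: [-0.001, 0.611, 0.792, -0.0]
contact_force: [0.2, 0.3, 0.3]
gripper_width: 0.002
grasp_force: 0.0
time: 13.6
tool_pos: [0.4834, -0.3047, 0.1169]
tool_rot: [-0.0, 0.611, 0.792, 0.0]
contact_force: [0.7, 1.5, 3.3]
gripper_width: 0.003
grasp_force: 1.9
```

```bash
python3 -m inch '[[[0,0,0.002],[0,0,0],0],[[0,0,0],[0,0,0],0]]'
```

```text
time: 13.8
tool_pos: [0.4837, -0.3048, 0.1168]
tool_rot: [-0.0, 0.611, 0.792, 0.0]
contact_force: [-3.4, 3.6, 13.0]
gripper_width: 0.002
grasp_force: 6.4
```

Firm at 13 N with no further travel, so the tube is on the foot. Retreat and check.

```bash
python3 -m inch '[[[0,0,-0.01],[0,0,0],0],[[0,0,-0.04],[0,0,0],0],[[0,0,-0.045],[0,0,0],0],[[-0.045,0,-0.02],[0,0,0],0],[[-0.045,0,0],[0,0,0],0],[[-0.045,0,0],[0,0,0],0],[[0,0,0],[0,0,0],0]]'
python3 - <<'E'
from h import *
for c in ['top','scene']: tub(c,'m11',0,-90,95)
for c in ['top','scene','wrist']:
    P=manip.camera_params(c); p,d=manip.grab_frame(c); M=mix(cloud(c,d,P))
    J=M[(M[:,0]<0)&(M[:,0]>-40)&(abs(M[:,1])<38)&(abs(M[:,1])>17)&(M[:,2]>14)&(M[:,2]<45)]
    B=np.load(f"pics/{c}0d.npy") if c!='wrist' else None
    print(c,"jaw now",len(J),np.percentile(J,[2,50,98],axis=0).round(1).tolist() if len(J) else "")
    if B is not None:
        M=mix(cloud(c,B)); J=M[(M[:,0]<0)&(M[:,0]>-40)&(abs(M[:,1])<38)&(abs(M[:,1])>17)&(M[:,2]>14)&(M[:,2]<45)]; print("  start",np.percentile(J,[2,50,98],axis=0).round(1).tolist())
    print(np.round(manip.look_for(c,"fat_tube")[0]["point"],3) if c=="top" else "",np.round(manip.look_for(c,"pipette")[0]["point"],3) if c=="top" else "")
    if c=='wrist': w=p
    if c=='scene': q=cv2.resize(p[150:270,80:240],(400,300),interpolation=cv2.INTER_CUBIC)
cv2.imwrite('pics/m11.png',np.hstack([cv2.resize(w,(400,300)),q])[:,:,::-1])
E
```

```text
time: 14.5
tool_pos: [0.5173, -0.4398, 0.2279]
tool_rot: [-0.0, 0.612, 0.791, -0.001]
contact_force: [-0.8, 0.8, -0.8]
gripper_width: 0.001
grasp_force: 0.0
top 616 x0 -2.5 slope -0.0007 z0 -0.11 -0.0042 yrange [-79.9  78.3]
scene 522 x0 -0.28 slope 0.0002 z0 -1.2 -0.0006 yrange [-78.7  80.8]
top jaw now 136 [[-25.5, -36.4, 14.1], [-15.9, 0.2, 22.9], [-1.4, 34.6, 32.5]]
  start [[-25.7, -35.0, 15.4], [-17.5, 20.3, 24.1], [-8.9, 34.8, 32.1]]
[0.47  0.022 0.029] [0.688 0.051 0.025]
scene jaw now 147 [[-22.2, -34.3, 14.3], [-14.1, 20.4, 21.9], [-4.9, 35.9, 30.3]]
  start [[-22.6, -34.5, 14.2], [-14.1, 20.5, 22.3], [-6.8, 35.8, 30.0]]
 
wrist jaw now 937 [[-22.8, -35.7, 14.1], [-11.9, -26.6, 22.1], [-0.1, 21.2, 32.9]]
```

View pics/m11.png

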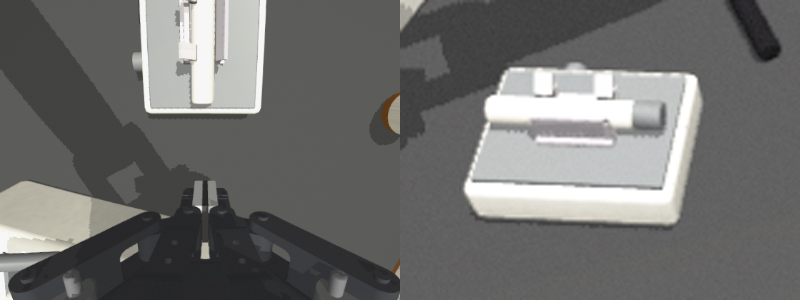

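The tube sits home and level in the clip. In the right half the tines at (543,85) and (605,85) have closed over it, at the same jaw position as at the start. The robot is clear and the other items are unmoved.

```bash
python3 -c "
from plant import manip
print(manip.job_done())"
```

```text
the job is handed in; nothing more can be done
None
```

The tube is fully home and level in the empty mixer's clip with the jaw closed over it, the pipette and fat tube are where they were, and I handed the job in at about 15 s.

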